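# Lock the bayonet lid on the spice mill and give it a pulse

## Task

Close the spice mill: take the steel lid with the bar grip and two side lugs from the black trivet, set it in the mill's collar with its lugs in the two notches, push it down against the spring and turn it a quarter turn clockwise (seen from above) until it locks, its bar in line with the mill's button. Let go of the lid, then press the mill's button all the way down and release it. Leave the other things on the counter where they are.

Things in the scene. Friction and masses are not known exactly. Their poses are not given: they have to be found in the camera images.
- mill: White spice mill, fixed. Origin on the counter under the axis of its upright round tower (124 mm across at the foot, 116 at the top), whose open top is an aluminium bayonet collar, upper face 100 mm above the counter; z up. A lower deck, 104 mm wide and 70 mm high, runs from the tower along the mill's +y to 152 mm from the axis and carries the push button.
- mill_collar (a point): Centre of the collar's upper face, axes those of the mill. The flange has a bore of 78 mm and two opposite entry notches about 19 mm wide reaching out to 98 mm across, on the line through the axis turned 10 degrees clockwise (from above) from the mill's x axis. A lid set in there rests on the sprung floor with its underside 8 mm below this point and cannot turn.
- spring_plate (a joint): Travel of the collar's sprung floor plate in m: 0 when free, 0.009 at the bottom; about 5 N to start it, 10 N at the bottom. With it pressed until the lid's underside is more than 13 mm below the collar's upper face (15 to 16 is good), the lid can turn clockwise only, by 80 degrees (74 to 86, then a stop), to its lock.
- mill_seat (a point): Point on the collar axis 10 mm below its upper face: where the centre of the lid's underside is when locked. There the spring lifts the lid into shallow pockets once it is let go, and it cannot turn back. Axes those of the mill: when locked the lid's bar (its x axis, either way round) lies along this y axis, pointing at the button.
- mill_lid: The mill's lid, about 0.22 kg, upright on the trivet. Origin at the centre of its underside, z up. Steel disc 72 mm across, 24 mm thick; two opposite lugs at its foot, 12 mm wide, 5 mm thick, stick out along +x and -x to 92 mm across. On top a black bar grip 60 mm long along x, 12 mm thick, from 24 to 56 mm above the underside; it points at the lugs. The same after a half turn about z.
- trivet: Black silicone trivet, fixed, a disc 150 mm across and 8 mm thick with a small tab; origin at the centre of its underside. The lid lies on it.
- pulse_top (a point): Centre of the top of the mill's round steel push button (28 mm across, on the deck, 112 mm from the tower's axis along the mill's y). It is pressed straight down.
- pulse (a joint): Travel of the button in m: 0 when free, 0.006 when fully down (5 N); it springs back.
- plain_lid: Bystander: a steel jar lid 76 mm across and 36 mm high with a round knob, no lugs. Origin at the centre of its underside.
- vial_stand: Bystander: wooden stand 50 x 200 mm with five corked glass spice vials, 122 mm high. Origin at the centre of its underside.
- scoop: Bystander: copper-coloured scoop, cup 52 mm across and 34 mm high, handle 125 mm long along its -x. Origin under the cup.
- jar: Bystander: glass jar with a steel cap, 64 mm across, 85 mm high. Origin at the centre of its underside.
- mortar: Bystander: marble mortar bowl, 110 mm across, 75 mm high. Origin at the centre of its underside.
- spatula: Bystander: kitchen spatula with a wooden handle, lying flat near the right side of the counter.
Mind the look-alikes: they are no part of the job. What is shaped like the mill but purple or turquoise is not meant.

How it is judged:
On the way, in this order (a step that is already met when the one before it is completed fails the run):
1. the lid is pushed down in the collar with its lugs in the notches (horizontal distance between mill_lid and mill_seat below 0.008 m and z of mill_lid in the frame of mill_seat below -0.001 m and angle between the x axis of mill_lid and the y axis of mill, either way round above 1.1 rad), for 0.05 s.
2. the lid is turned home and lifted by its spring into the lock (horizontal distance between mill_lid and mill_seat below 0.007 m and angle between the x axis of mill_lid and the y axis of mill, either way round below 0.16 rad and z of mill_lid in the frame of mill_seat between -0.0018 and 0.0018 m), for 0.2 s.
3. the locked lid is let go and the button is pressed down (value of joint pulse above 0.0045 m and contact force between the fingers and mill_lid below 0.1 N and angle between the x axis of mill_lid and the y axis of mill, either way round below 0.16 rad).
At the end, for the whole second after the job is handed in: Lid locked in the collar: centre within 7 mm of the axis, underside within 1.8 mm of the locked height, bar within 9 degrees of the line to the button, upright within 4.5 degrees, at rest; button pressed at least 4.5 mm after the lid was locked and let go, and up again (all of step 2 and angle between mill_lid's own z axis and vertical below 0.08 rad and value of joint pulse below 0.0015 m and linear speed of mill_lid below 0.02 m/s); the robot touches nothing.
It fails at once if a bystander (plain lid, vial stand, scoop, jar, mortar or spatula) is moved more than 30 mm (distance of any of plain_lid, vial_stand, scoop, jar, mortar, spatula from where it was at the start of the episode above 0.03 m).
It also fails if it takes over 58 s, if anything falls off the work surface, if the arm or the gripper's body presses on something with over 40 N, if the wrist force passes 120 N, or if a joint passes its speed limit or range.

## Robot

A 7-joint arm with a two-finger parallel gripper is mounted at the origin on the work surface. World frame = base frame: x ahead of the robot, y to its left, z up, the work surface at z = 0. Lengths are in m, angles in rad, forces in N, time in s.
With the tool pointing down it reaches from about 0.4 to 0.875 m from the base axis. Payload 4.4 kg.
Tool frame: the origin (TCP) lies midway between the tips of the shut fingers; the grasp point (between the pads) lies 19 mm behind it; z points along the fingers, y is the line along which they close (so a half turn about z gives the same grasp; the last joint's range is limited). The gripper opens to 85 mm and grips with 20 to 120 N. Pads are 22 mm wide; open, the fingers measure 114 mm over their backs; the gripper's body (76 mm by 85 mm) begins 54 mm behind the grasp point. The pads swing forward as they close: fully open they stand 13 mm farther back than shut.
Start: joints at [-1.254, 0.628, 0.038, 1.517, -0.027, 0.996, -0.02], TCP at [0.243, 0.603, 0.231] pointing down, gripper open.
Joint ranges: [-3.06, 3.06], [-0.37, 2.12], [-1.25, 1.32], [0.18, 2.47], [-1.1, 4.24], [0.23, 1.98], [-2.94, 2.94]. Speed limits (rad/s): [2.57, 2.57, 3.14, 3.14, 3.14, 3.14, 3.14].

## Interface

Orientations are given as a 3x3 rotation matrix whose columns are the frame's x, y, z axes.
In Python, from station import telemetry, vision, order gives the robot as it stands.
- The arm moves only by the shell command python3 -m pendant 'ROWS' [FORCE]. ROWS is JSON, a list of rows, each an object with "rotation": the turn, a rotation vector about the tool's x, y, z in degrees, a list of three; "xyz": the shift along the tool's x, y, z in mm, a list of three; "fingers": the opening, from 0 (shut) to 1 (fully open). In form: [{"rotation": [wx, wy, wz], "xyz": [x, y, z], "fingers": fingers}, ...]. A call has 1 to 10 rows; each row shifts and turns the commanded pose from where the row before left it, along the tool's axes as they then stand; what a row does not reach is not made up. A row lasts 1/8 s, in which the tool goes at most 62.5 mm and 10.7 degrees, less where a joint would pass 70% of its speed; a pose out of reach is approached as far as the arm can. A call with a gripper value outside its range is refused whole. The fingers move at their own pace and stop on an object; FORCE is the grip in N (left out, the last holds). Time passes only in rows, so rows that do not move let the fingers close. It gives the time, the measured TCP pose, the force, the opening and the grip force at its end, in the units of the state.
- telemetry.sense(): the state, without advancing time (a new reading comes with each control period).
- vision.get_image(name): name is "scene" or "top" or "wrist"; returns a dict with "img" (400x640x3 uint8, red, green, blue), "K" (3x3 intrinsics, pixels), "k1" (the pictures are not rectified: a ray, as slopes to the right and down, at radius r is drawn at 1 + k1 r^2 times it, then the intrinsics apply), "R" (3x3) and "t" (3): a world point X has camera coordinates R X + t. Camera axes: x right, y down, z forward; pixel columns grow to the right and rows downward; lengths in m; the calibration is good to about 2 mm. A picture is of the moment at which its call begins. There is no depth.
- order.sign_off(): hands the job in; it is judged then, once.
The state is a dict: "time_s": time; "joints": joint angles; "qvel": joint speeds; "joint_torque": joint torques, N m; "ee_pos": TCP position; "eef_rot": TCP orientation; "force": force on the tool from outside, world axes, zero at the start; "wrist_torque": the same for the moment, N m; "opening": opening from 0.0 (shut) to 1.0 (fully open); "grasp_force": force on a finger pad.
Only numpy, scipy, OpenCV 4.12 (cv2) and the standard library are available. Lean on these libraries where they do the work, as an engineer would, in place of code of your own. Each camera call takes 0.05 s, during which the arm holds its last target. There are 200 camera calls.

## Working session

There is one attempt and no reset: what is moved stays moved. The work goes in short steps, Python scripts to look and compute and a shell command to move; the robot and the scene stay as the last step left them, time stands still between calls to the robot, and variables do not carry over. Pictures are saved under pics/ and viewed, at most 10 in all, crops included, and the job is handed in when it is done.

```bash
mkdir -p pics; python3 - <<'E'
from station import telemetry, vision
import cv2, pickle
s=telemetry.sense();print(s['time_s'],s['ee_pos'],s['eef_rot'],s['opening'])
for n in("scene","top"):
    d=vision.get_image(n);pickle.dump(d,open(f'pics/{n}0.pkl','wb'));cv2.imwrite(f'pics/{n}0.png',d['img'][:,:,::-1]);print(n,d['K'],d['k1'],d['R'],d['t'])
E
```

```text
0.0 [0.24252196 0.6023736  0.23034959] [[-9.27629118e-01  3.73502002e-01 -6.88292544e-04]
 [ 3.73502633e-01  9.27627316e-01 -1.82926613e-03]
 [-4.47555978e-05 -1.95395961e-03 -9.99998090e-01]] 0.9997393239218653
scene [[402.99908054   0.         316.71757039]
 [  0.         402.99908054 194.3706838 ]
 [  0.           0.           1.        ]] -0.057975116346921825 [[ 0.03670228  0.99918762 -0.01664453]
 [ 0.82249369 -0.03966355 -0.56738958]
 [-0.56758882  0.00713446 -0.82328126]] [-0.01597766 -0.34605769  1.42116003]
top [[365.83896445   0.         320.47141147]
 [  0.         365.83896445 199.79965491]
 [  0.           0.           1.        ]] 0.004416981439615379 [[-0.01817677 -0.99968371 -0.01738065]
 [-0.98530586  0.02086265 -0.16952024]
 [ 0.16982923  0.01404392 -0.98537343]] [0.01460209 0.51089137 1.24057307]
```

View pics/top0.png

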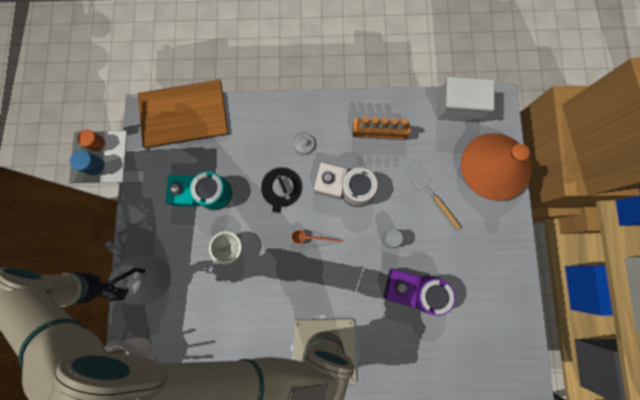

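View pics/scene0.png

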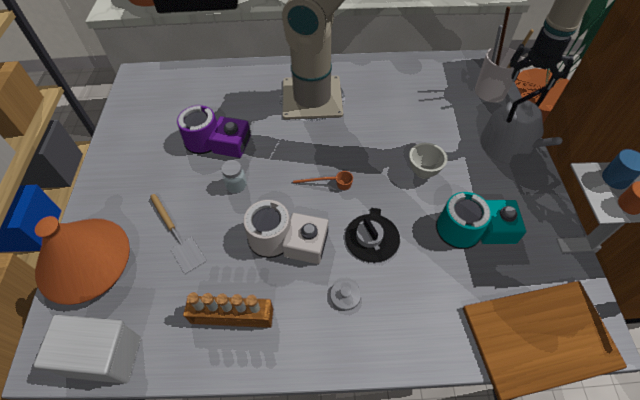

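Top view: the candidates are white mill (360,186), purple (436,296) and turquoise (207,188). The white one is meant. The lid with bar grip is on the black trivet at (283,187); the knobbed lid at (305,142) is the look-alike. I'll confirm in an enlarged crop.

```bash
python3 - <<'E'
import cv2,numpy as np
a=cv2.imread('pics/top0.png')[155:220,255:390];b=cv2.imread('pics/scene0.png')[190:270,240:405]
f=lambda i,w:cv2.resize(i,(w,int(i.shape[0]*w/i.shape[1])),interpolation=cv2.INTER_CUBIC)
A=f(a,540);B=f(b,495);B=cv2.copyMakeBorder(B,0,0,0,45,cv2.BORDER_CONSTANT);cv2.imwrite('pics/crop1.png',np.vstack([A,B]));print(A.shape)
E
```

```text
(260, 540, 3)
```

View pics/crop1.png

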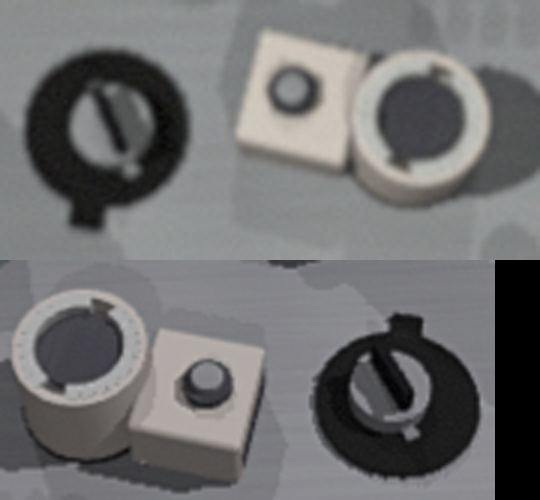

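Crop confirms it: the white mill has notches (crop 438,72 and 400,163) and a button at (293,88). The lid has its bar from (97,88) to (125,150) and a lug at (131,172).

```bash
cat > h.py <<'E'
import numpy as np,cv2,pickle
def ray(d,p):
    K,k=d['K'],d['k1']
    u=cv2.undistortPoints(np.array([[p]],float),K,np.array([k,0,0,0.]))[0,0]
    R=d['R'];c=-R.T@d['t'];v=R.T@np.array([u[0],u[1],1]);return c,v
def onz(d,p,z):
    c,v=ray(d,p);return c+v*(z-c[2])/v[2]
def proj(d,X):
    x=d['R']@np.asarray(X)+d['t'];a=x[:2]/x[2];a=a*(1+d['k1']*(a@a));return d['K'][:2,:2]@a+d['K'][:2,2]
E
python3 - <<'E'
from h import *
T=pickle.load(open('pics/top0.pkl','rb'));S=pickle.load(open('pics/scene0.pkl','rb'))
t=lambda x,y:(255+(x+.5)/4-.5,155+(y+.5)/4-.5)
s=lambda x,y:(240+(x+.5)/3-.5,190+(y-260+.5)/3-.5)
for n,z,a,b in [('collar',.1,t(421,116),s(80,348)),('notchA',.1,t(440,71),s(103,307)),('notchB',.1,t(399,165),s(52,386)),('button',.085,t(292,89),s(209,377)),
 ('bar1',.064,t(97,88),s(378,350)),('bar2',.064,t(125,150),s(407,407)),('lug',.01,t(131,172),s(411,434)),('discT',.032,t(111,122),s(390,391)),('trivet',.008,t(107,127),s(397,407))]:
    print(n,onz(T,a,z)[:2].round(4),onz(S,b,z)[:2].round(4))
E
```

```text
collar [ 0.5539 -0.1302] [ 0.5593 -0.1307]
notchA [ 0.5926 -0.1477] [ 0.5189 -0.1122]
notchB [ 0.5123 -0.1102] [ 0.5951 -0.1528]
button [ 0.5833 -0.022 ] [ 0.5838 -0.0227]
bar1 [0.5929 0.1483] [0.5516 0.1253]
bar2 [0.5372 0.1239] [0.6089 0.144 ]
lug [0.5274 0.1245] [0.6074 0.1534]
discT [0.5692 0.1399] [0.5753 0.1362]
trivet [0.5698 0.1464] [0.5788 0.1444]
```

```bash
R='{"rotation":[0,0,0],"xyz":[-47,-31,-5],"fingers":1}'; python3 -m pendant '[{"rotation":[0,0,0],"xyz":[-47,-31,-5],"fingers":1},{"rotation":[0,0,0],"xyz":[-47,-31,-5],"fingers":1},{"rotation":[0,0,0],"xyz":[-47,-31,-5],"fingers":1},{"rotation":[0,0,0],"xyz":[-47,-31,-5],"fingers":1},{"rotation":[0,0,0],"xyz":[-47,-31,-5],"fingers":1},{"rotation":[0,0,0],"xyz":[-47,-31,-5],"fingers":1},{"rotation":[0,0,0],"xyz":[-47,-31,-5],"fingers":1},{"rotation":[0,0,0],"xyz":[-47,-31,-5],"fingers":1},{"rotation":[0,0,0],"xyz":[-47,-31,-5],"fingers":1},{"rotation":[0,0,0],"xyz":[-47,-31,-5],"fingers":1}]' && python3 -m pendant '[{"rotation":[0,0,-10],"xyz":[0,0,0],"fingers":1},{"rotation":[0,0,-10],"xyz":[0,0,0],"fingers":1},{"rotation":[0,0,-10],"xyz":[0,0,0],"fingers":1},{"rotation":[0,0,-10],"xyz":[0,0,0],"fingers":1},{"rotation":[0,0,-3],"xyz":[0,0,0],"fingers":1},{"rotation":[0,0,0],"xyz":[0,0,0],"fingers":1}]'
python3 - <<'E'
from station import telemetry, vision
import cv2, pickle
print(telemetry.sense()['joints'])
d=vision.get_image('wrist');pickle.dump(d,open('pics/w1.pkl','wb'));cv2.imwrite('pics/w1.png',d['img'][:,:,::-1])
E
```

```text
time_s: 1.35
ee_pos: [0.5636, 0.1383, 0.2812]
eef_rot: [[-0.928, 0.373, -0.001], [0.373, 0.928, 0.0], [0.001, -0.0, -1.0]]
force: [0.5, 0.1, 0.3]
opening: 0.998
grasp_force: 0.0
time_s: 2.1
ee_pos: [0.5627, 0.1396, 0.2809]
eef_rot: [[-0.933, -0.359, -0.001], [-0.359, 0.933, -0.0], [0.001, 0.0, -1.0]]
force: [1.4, 0.2, -0.4]
opening: 1.0
grasp_force: 0.0
[-0.22052301  0.47612563 -0.10808681  1.65324994  0.0579473   1.01621079
  1.59035159]
```

View pics/w1.png

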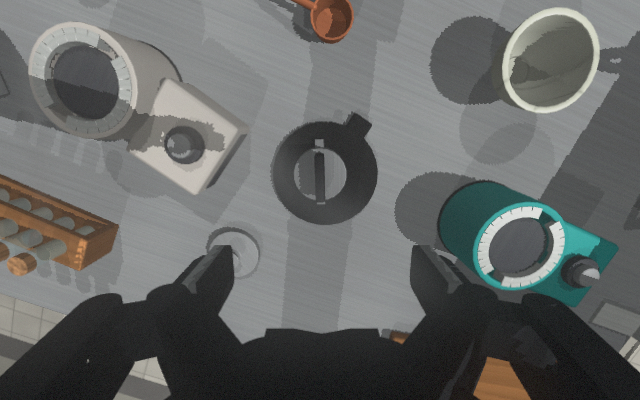

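Wrist view: lid at (320,175), bar upright in the picture from (320,152) to (321,203), and collar bore near (86,82). I'll enlarge both.

```bash
python3 - <<'E'
import cv2,numpy as np
a=cv2.imread('pics/w1.png')
A=cv2.resize(a[120:230,265:385],None,fx=5,fy=5,interpolation=cv2.INTER_CUBIC)[:, :]
B=cv2.resize(a[10:210,20:250],None,fx=2.6,fy=2.6,interpolation=cv2.INTER_CUBIC)
cv2.imwrite('pics/c2.png',A);cv2.imwrite('pics/c3.png',B);print(A.shape,B.shape)
E
```

```text
(550, 600, 3) (520, 598, 3)
```

View pics/c2.png

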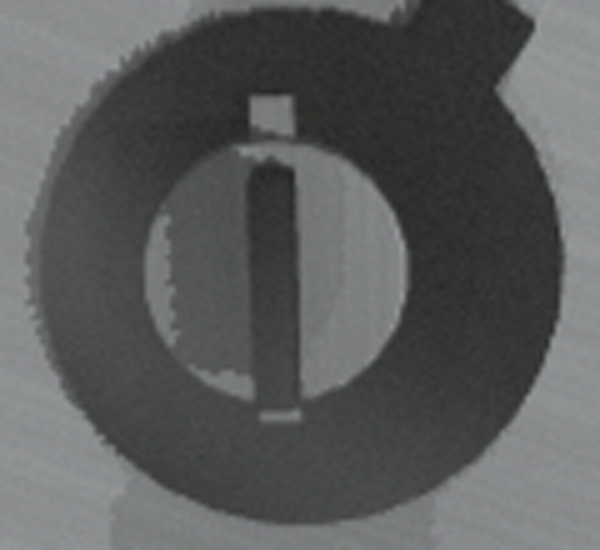

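View pics/c3.png

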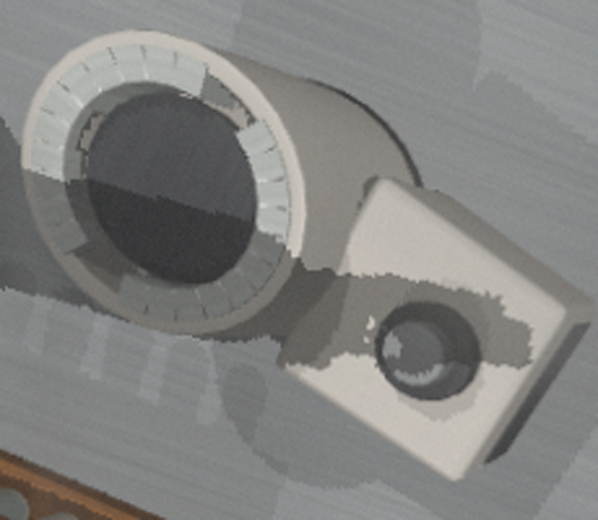

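```bash
python3 - <<'E'
from h import *
d=pickle.load(open('pics/w1.pkl','rb'))
t=lambda x,y:(265+(x+.5)/5-.5,120+(y+.5)/5-.5)
s=lambda x,y:(20+(x+.5)/2.6-.5,10+(y+.5)/2.6-.5)
P={n:onz(d,p,z)[:2] for n,z,p in [('disc',.032,t(276.5,271)),('L1',.013,t(272,95)),('L2',.013,t(280,422)),('b1',.064,t(271,162)),('b2',.064,t(278,408)),
('rim',.1,s(164,182)),('notchA',.1,s(70,250)),('notchB',.1,s(238,92)),('btn',.085,s(432,350)),('dk1',.07,s(565,318)),('dk2',.07,s(460,478)),('dk3',.07,s(285,365)),('dk0',.07,s(378,178))]}
for n in P:print(n,P[n].round(4))
a=lambda u,v:np.degrees(np.arctan2(*(P[u]-P[v])[::-1]))
print('lug',a('L1','L2'),'bar',a('b1','b2'),'mid',(P['L1']+P['L2'])/2,(P['b1']+P['b2'])/2)
print('mill y',a('btn','rim'),'deck',a('dk1','dk0'),a('dk2','dk3'),'deck end',a('dk1','dk2'),'notch',a('notchB','notchA'))
print(np.linalg.norm(P['btn']-P['rim']))
pts=[onz(d,s(x,y),.1)[:2] for x,y in [(23,150),(305,215),(140,30),(190,333),(60,65),(262,88),(260,310),(60,270)]]
A=np.array([[2*p[0],2*p[1],1] for p in pts]);b=[p@p for p in pts];c=np.linalg.lstsq(A,b,rcond=None)[0];print('circ',c[:2],np.sqrt(c[2]+c[:2]@c[:2]))
E
```

```text
disc [0.5647 0.1384]
L1 [0.523 0.121]
L2 [0.6084 0.1561]
b1 [0.5352 0.1258]
b2 [0.5918 0.1494]
rim [ 0.5495 -0.1297]
notchA [ 0.5892 -0.1621]
notchB [ 0.5065 -0.1081]
btn [ 0.5789 -0.0182]
dk1 [0.5472 0.0283]
dk2 [0.6359 0.0032]
dk3 [ 0.6132 -0.0861]
dk0 [ 0.5194 -0.0647]
lug -157.63595956911908 bar -157.43183508329147 mid [0.56570634 0.13855259] [0.56349662 0.13758659]
mill y 75.21154861579281 deck 73.40058765389304 75.70946502497668 deck end 164.2198111446565 notch 146.85794870659257
0.11533033164482592
circ [ 0.55204338 -0.12934617] 0.05707297441533353
```

```bash
python3 -m pendant '[{"rotation":[0,0,-1.5],"xyz":[-2,-2,50],"fingers":0.6},{"rotation":[0,0,0],"xyz":[0,0,55],"fingers":0.6},{"rotation":[0,0,0],"xyz":[0,0,55],"fingers":0.6},{"rotation":[0,0,0],"xyz":[0,0,40],"fingers":0.6},{"rotation":[0,0,0],"xyz":[0,0,25],"fingers":0.6},{"rotation":[0,0,0],"xyz":[0,0,17],"fingers":0.6},{"rotation":[0,0,0],"xyz":[0,0,0],"fingers":0.6}]' 60
python3 -m pendant '[{"rotation":[0,0,0],"xyz":[0,0,0],"fingers":0},{"rotation":[0,0,0],"xyz":[0,0,0],"fingers":0},{"rotation":[0,0,0],"xyz":[0,0,0],"fingers":0},{"rotation":[0,0,0],"xyz":[0,0,0],"fingers":0},{"rotation":[0,0,0],"xyz":[0,0,0],"fingers":0},{"rotation":[0,0,0],"xyz":[0,0,0],"fingers":0},{"rotation":[0,0,0],"xyz":[0,0,0],"fingers":0}]' 60
```

```text
time_s: 3.02
ee_pos: [0.5649, 0.1386, 0.0384]
eef_rot: [[-0.924, -0.384, -0.002], [-0.384, 0.924, -0.001], [0.002, 0.0, -1.0]]
force: [-0.5, 0.1, 0.6]
opening: 0.602
grasp_force: 0.0
time_s: 3.9
ee_pos: [0.5665, 0.1388, 0.0405]
eef_rot: [[-0.924, -0.383, 0.002], [-0.383, 0.924, 0.0], [-0.002, -0.0, -1.0]]
force: [-0.9, -0.3, 7.0]
opening: 0.128
grasp_force: 59.3
```

```bash
python3 -m pendant '[{"rotation":[0,0,0],"xyz":[0,0,-10],"fingers":0},{"rotation":[0,0,0],"xyz":[0,0,-30],"fingers":0},{"rotation":[0,0,0],"xyz":[0,0,-50],"fingers":0},{"rotation":[0,0,0],"xyz":[0,0,-50],"fingers":0},{"rotation":[0,0,0],"xyz":[0,0,-50],"fingers":0},{"rotation":[0,0,0],"xyz":[0,0,0],"fingers":0},{"rotation":[0,0,0],"xyz":[0,0,0],"fingers":0}]'
python3 - <<'E'
from h import *
from station import telemetry
d=pickle.load(open('pics/w1.pkl','rb'));s=telemetry.sense()
R0=np.array([[-0.933,-0.359,-0.001],[-0.359,0.933,0],[0.001,0,-1]])
print('cam in tool',R0.T@(-d['R'].T@d['t']-np.array([.5627,.1396,.2809])),'view dir tool',R0.T@d['R'][2])
E
```

```text
time_s: 4.78
ee_pos: [0.5646, 0.1384, 0.2289]
eef_rot: [[-0.923, -0.384, -0.001], [-0.384, 0.923, -0.0], [0.002, 0.0, -1.0]]
force: [-0.6, -0.7, -2.2]
opening: 0.13
grasp_force: 58.7
cam in tool [ 0.06604481  0.00017692 -0.14204422] view dir tool [-2.59118377e-01  6.38504067e-04  9.65841502e-01]
```

```bash
python3 -m pendant '[{"rotation":[0,0,9.4],"xyz":[0,0,0],"fingers":0},{"rotation":[0,0,9.4],"xyz":[0,0,0],"fingers":0},{"rotation":[0,0,9.4],"xyz":[0,0,0],"fingers":0},{"rotation":[0,0,9.4],"xyz":[0,0,0],"fingers":0},{"rotation":[0,0,9.4],"xyz":[0,0,0],"fingers":0}]'
python3 -m pendant '[{"rotation":[0,0,0],"xyz":[-20,-25,0],"fingers":0},{"rotation":[0,0,0],"xyz":[-34,-42,0],"fingers":0},{"rotation":[0,0,0],"xyz":[-34,-42,0],"fingers":0},{"rotation":[0,0,0],"xyz":[-34,-42,0],"fingers":0},{"rotation":[0,0,0],"xyz":[-34,-42,0],"fingers":0},{"rotation":[0,0,0],"xyz":[-34,-42,0],"fingers":0},{"rotation":[0,0,0],"xyz":[-12,-14,0],"fingers":0},{"rotation":[0,0,0],"xyz":[0,0,0],"fingers":0},{"rotation":[0,0,0],"xyz":[0,0,0],"fingers":0}]'
python3 - <<'E'
from station import telemetry, vision
import cv2, pickle
d=vision.get_image('wrist');s=telemetry.sense();d['s']=s;pickle.dump(d,open('pics/w2.pkl','wb'));cv2.imwrite('pics/w2.png',cv2.resize(d['img'][:,:,::-1],None,fx=1.25,fy=1.25,interpolation=cv2.INTER_CUBIC))
E
```

```text
time_s: 5.4
ee_pos: [0.564, 0.1383, 0.227]
eef_rot: [[-0.908, 0.419, -0.005], [0.419, 0.908, -0.001], [0.003, -0.003, -1.0]]
force: [0.2, 0.5, -0.7]
opening: 0.125
grasp_force: 58.7
time_s: 6.52
ee_pos: [0.646, -0.1686, 0.2282]
eef_rot: [[-0.912, 0.411, -0.002], [0.411, 0.912, 0.003], [0.003, 0.001, -1.0]]
force: [0.1, -0.4, -2.7]
opening: 0.128
grasp_force: 58.8
```

View pics/w2.png

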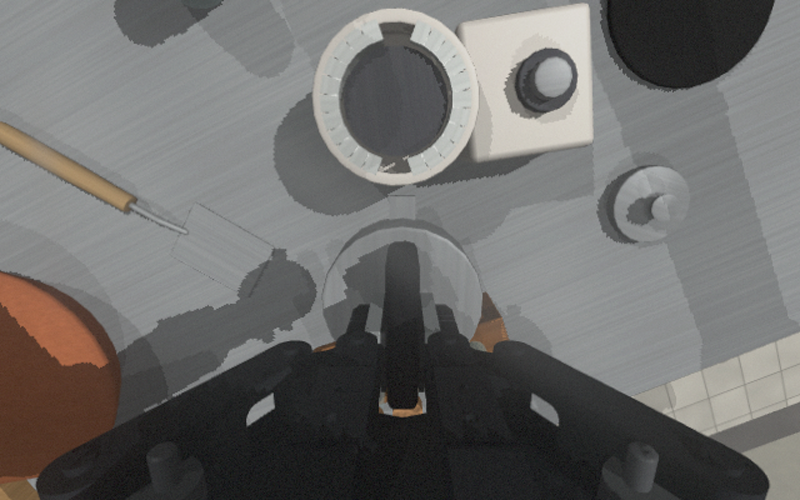

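The collar is fully visible at (396,97) with notches at (398,35) and (393,163), and the lid lug is at (402,205). One enlarged crop for precise reading.

```bash
python3 - <<'E'
import pickle,cv2
d=pickle.load(open('pics/w2.pkl','rb'))
cv2.imwrite('pics/c4.png',cv2.resize(d['img'][0:235,240:480,::-1],None,fx=2.5,fy=2.5,interpolation=cv2.INTER_CUBIC))
E
```

```text
(no output)
```

View pics/c4.png

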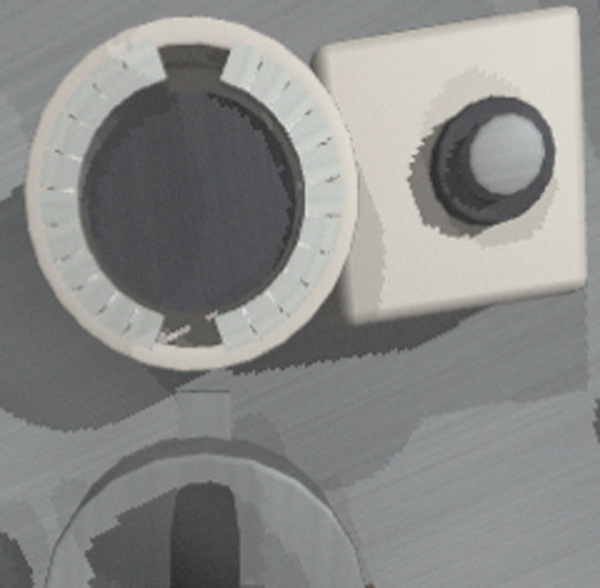

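```bash
python3 - <<'E'
from h import *
d=pickle.load(open('pics/w2.pkl','rb'));s=d['s'];Rt=np.array(s['eef_rot']);p0=np.array(s['ee_pos'])
q=lambda x,y:(240+(x+.5)/2.5-.5,(y+.5)/2.5-.5)
def circ(P):
    A=np.array([[2*p[0],2*p[1],1] for p in P]);c=np.linalg.lstsq(A,[p@p for p in P],rcond=None)[0];return c[:2],np.sqrt(c[2]+c[:2]@c[:2])
print('rim',circ([onz(d,q(*p),.099)[:2] for p in [(25,200),(357,195),(195,16),(190,370),(75,68),(315,80),(310,310),(70,310)]]))
print('bore',circ([onz(d,q(*p),.1)[:2] for p in [(80,200),(304,195),(163,80),(222,82),(165,315),(217,313)]]))
nA=onz(d,q(195,48),.1)[:2];nB=onz(d,q(191.5,347),.1)[:2]
print('notch',nA,nB,(nA+nB)/2,np.linalg.norm(nA-nB),np.degrees(np.arctan2(*(nA-nB)[::-1])))
b=onz(d,q(507,154),.085)[:2];print('btn',b)
for nm,p,z in [('lugmid',(204.5,390),-.0275),('lugL',(178,390),-.0275),('lugR',(231,390),-.0275),('discfront',(205,453),-.0085),('discL',(48,587),-.0085),('discR',(366,587),-.0085)]:
    X=onz(d,q(*p),p0[2]+z);print(nm,(Rt.T@(X-p0)*1000).round(1))
print(np.degrees(np.arctan2(Rt[1,0],Rt[0,0])))
E
```

```text
rim (array([ 0.55207148, -0.13170206]), np.float64(0.05663437341460359))
bore (array([ 0.55229014, -0.13134298]), np.float64(0.038569564141188534))
notch [ 0.5097443  -0.11074629] [ 0.59690985 -0.15169807] [ 0.55332707 -0.13122218] 0.0963061841925494 154.83510635763662
btn [ 0.58194106 -0.02112777]
lugmid [47.3 -0.5 27.6]
lugL [47.3 -6.6 27.6]
lugR [47.3  5.5 27.6]
discfront [36.5 -0.4  8.6]
discL [  6.9 -34.5   8.5]
discR [ 6.9 34.6  8.6]
155.75318996793806
```

```bash
python3 -m pendant '[{"rotation":[0,0,0],"xyz":[30,-2,0],"fingers":0},{"rotation":[0,0,0],"xyz":[40,-2,10],"fingers":0},{"rotation":[0,0,0],"xyz":[30,0,30],"fingers":0},{"rotation":[0,0,0.8],"xyz":[0,0,30],"fingers":0},{"rotation":[0,0,0],"xyz":[0,0,18],"fingers":0},{"rotation":[0,0,0],"xyz":[0,0,0],"fingers":0},{"rotation":[0,0,0],"xyz":[0,0,0],"fingers":0}]'
```

```text
time_s: 7.45
ee_pos: [0.5544, -0.133, 0.1421]
eef_rot: [[-0.905, 0.425, 0.001], [0.425, 0.905, 0.0], [-0.001, 0.001, -1.0]]
force: [-0.8, 0.5, -1.7]
opening: 0.125
grasp_force: 58.8
```

```bash
python3 -m pendant '[{"rotation":[0,0,0],"xyz":[1.5,1,0],"fingers":0},{"rotation":[0,0,0],"xyz":[0,0,4],"fingers":0},{"rotation":[0,0,0],"xyz":[0,0,3],"fingers":0},{"rotation":[0,0,0],"xyz":[0,0,3],"fingers":0},{"rotation":[0,0,0],"xyz":[0,0,0],"fingers":0},{"rotation":[0,0,0],"xyz":[0,0,0],"fingers":0}]'; python3 -m pendant '[{"rotation":[0,0,0],"xyz":[0,0,3],"fingers":0},{"rotation":[0,0,0],"xyz":[0,0,3],"fingers":0},{"rotation":[0,0,0],"xyz":[0,0,0],"fingers":0},{"rotation":[0,0,0],"xyz":[0,0,0],"fingers":0}]'
```

```text
time_s: 8.2
ee_pos: [0.5529, -0.1323, 0.1313]
eef_rot: [[-0.905, 0.426, -0.0], [0.426, 0.905, -0.0], [0.0, -0.0, -1.0]]
force: [-0.1, -0.1, -1.7]
opening: 0.124
grasp_force: 58.8
time_s: 8.7
ee_pos: [0.5528, -0.1323, 0.1252]
eef_rot: [[-0.905, 0.426, -0.0], [0.426, 0.905, 0.0], [0.0, -0.0, -1.0]]
force: [-0.0, -0.3, -1.5]
opening: 0.123
grasp_force: 58.8
```

```bash
python3 -m pendant '[{"rotation":[0,0,0],"xyz":[0,0,2],"fingers":0},{"rotation":[0,0,0],"xyz":[0,0,2],"fingers":0},{"rotation":[0,0,0],"xyz":[0,0,2],"fingers":0},{"rotation":[0,0,0],"xyz":[0,0,2],"fingers":0},{"rotation":[0,0,0],"xyz":[0,0,0],"fingers":0},{"rotation":[0,0,0],"xyz":[0,0,0],"fingers":0}]'
```

```text
time_s: 9.45
ee_pos: [0.5531, -0.1324, 0.1178]
eef_rot: [[-0.905, 0.426, 0.001], [0.426, 0.905, -0.0], [-0.001, 0.0, -1.0]]
force: [-1.0, 1.3, 7.2]
opening: 0.127
grasp_force: 60.0
```

```bash
python3 -m pendant '[{"rotation":[0,0,2],"xyz":[0,0,0.5],"fingers":0},{"rotation":[0,0,4],"xyz":[0,0,0],"fingers":0},{"rotation":[0,0,4],"xyz":[0,0,0],"fingers":0},{"rotation":[0,0,5],"xyz":[0,0,0],"fingers":0},{"rotation":[0,0,5],"xyz":[0,0,0],"fingers":0},{"rotation":[0,0,0],"xyz":[0,0,0],"fingers":0}]' 90; python3 -c "
from station import telemetry as t;print(t.sense()['wrist_torque'])"
```

```text
time_s: 10.2
ee_pos: [0.554, -0.1326, 0.1176]
eef_rot: [[-0.704, 0.711, 0.003], [0.711, 0.704, -0.001], [-0.002, 0.001, -1.0]]
force: [-0.2, 0.1, 6.0]
opening: 0.122
grasp_force: 91.8
[-0.03967     0.09900103 -0.04852431]
```

```bash
python3 -m pendant '[{"rotation":[0,0,6],"xyz":[0,0,0],"fingers":0},{"rotation":[0,0,7],"xyz":[0,0,0],"fingers":0},{"rotation":[0,0,7],"xyz":[0,0,0],"fingers":0},{"rotation":[0,0,7],"xyz":[0,0,0],"fingers":0},{"rotation":[0,0,7],"xyz":[0,0,0],"fingers":0},{"rotation":[0,0,7],"xyz":[0,0,0],"fingers":0},{"rotation":[0,0,7],"xyz":[0,0,0],"fingers":0},{"rotation":[0,0,6],"xyz":[0,0,0],"fingers":0},{"rotation":[0,0,6],"xyz":[0,0,0],"fingers":0},{"rotation":[0,0,0],"xyz":[0,0,0],"fingers":0}]'; python3 -c "
from station import telemetry as t;s=t.sense();print(s['wrist_torque'],s['joints'])"
```

```text
time_s: 11.45
ee_pos: [0.554, -0.1328, 0.1175]
eef_rot: [[0.264, 0.965, 0.003], [0.965, -0.264, -0.001], [-0.001, 0.003, -1.0]]
force: [-0.3, 0.1, 6.0]
opening: 0.119
grasp_force: 91.8
[ 0.02541402  0.05576259 -0.14331369] [-0.1213261   0.71774141  0.48988301  1.86135737 -0.50912994  0.68629166
  0.40061069]
```

```bash
python3 -m pendant '[{"rotation":[0,0,0],"xyz":[0,-1,-1],"fingers":0},{"rotation":[0,0,0],"xyz":[0,0,-2],"fingers":0},{"rotation":[0,0,0],"xyz":[0,0,-2],"fingers":0},{"rotation":[0,0,0],"xyz":[0,0,0],"fingers":0},{"rotation":[0,0,0],"xyz":[0,0,0],"fingers":0},{"rotation":[0,0,0],"xyz":[0,0,0],"fingers":0}]'; python3 -c "
from station import telemetry as t;s=t.sense();print(s['wrist_torque'],s['joints'])"
```

```text
time_s: 12.2
ee_pos: [0.5524, -0.1323, 0.1219]
eef_rot: [[0.263, 0.965, 0.001], [0.965, -0.263, -0.0], [-0.0, 0.001, -1.0]]
force: [2.8, -2.1, 4.3]
opening: 0.12
grasp_force: 91.4
[-0.28985775 -0.89629635  0.00113083] [-0.12453844  0.71027651  0.49414735  1.86181018 -0.50378147  0.69479638
  0.39751886]
```

```bash
python3 -m pendant '[{"rotation":[0,0,0],"xyz":[0,0,-0.5],"fingers":0},{"rotation":[0,0,0],"xyz":[0,0,0],"fingers":0.4},{"rotation":[0,0,0],"xyz":[0,0,0],"fingers":0.4},{"rotation":[0,0,0],"xyz":[0,0,0],"fingers":0.4},{"rotation":[0,0,0],"xyz":[0,0,-20],"fingers":0.4},{"rotation":[0,0,0],"xyz":[0,0,-40],"fingers":0.4},{"rotation":[0,0,0],"xyz":[0,0,-40],"fingers":0.4},{"rotation":[0,0,0],"xyz":[0,0,0],"fingers":0.4}]'
python3 - <<'E'
from station import telemetry, vision
import cv2, pickle
d=vision.get_image('wrist');s=telemetry.sense();d['s']=s;pickle.dump(d,open('pics/w3.pkl','wb'));cv2.imwrite('pics/w3.png',cv2.resize(d['img'][:,:,::-1],None,fx=1.25,fy=1.25,interpolation=cv2.INTER_CUBIC))
E
```

```text
time_s: 13.2
ee_pos: [0.5532, -0.1327, 0.2249]
eef_rot: [[0.263, 0.965, 0.005], [0.965, -0.263, -0.001], [0.0, 0.005, -1.0]]
force: [-0.2, -0.3, -0.8]
opening: 0.398
grasp_force: 0.0
```

View pics/w3.png

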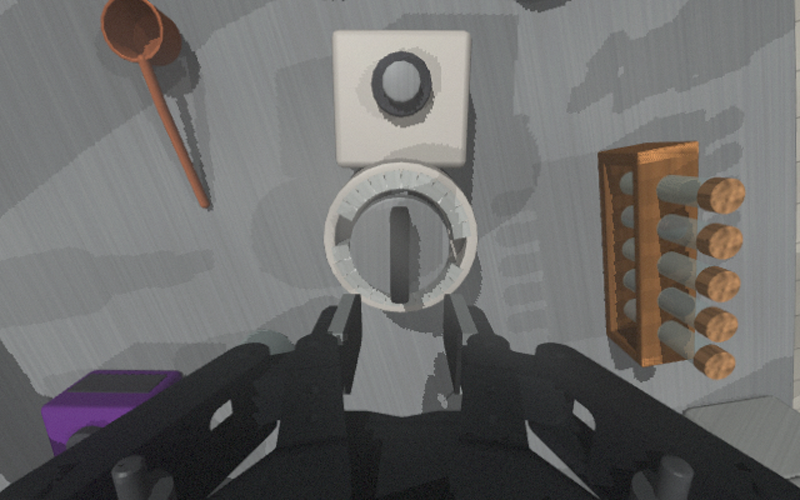

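The bar at (400,255) points straight at the button (402,80), and the lugs are out of the notches (343,228 and 458,250): the lid is locked. Now the button.

```bash
python3 -m pendant '[{"rotation":[0,0,0],"xyz":[40,0,0],"fingers":0},{"rotation":[0,0,0],"xyz":[40,-1,0],"fingers":0},{"rotation":[0,0,0],"xyz":[32,0,0],"fingers":0},{"rotation":[0,0,0],"xyz":[0,0,40],"fingers":0},{"rotation":[0,0,0],"xyz":[0,0,40],"fingers":0},{"rotation":[0,0,0],"xyz":[0,0,35],"fingers":0},{"rotation":[0,0,0],"xyz":[0,0,10],"fingers":0},{"rotation":[0,0,0],"xyz":[0,0,0],"fingers":0},{"rotation":[0,0,0],"xyz":[0,0,0],"fingers":0}]' 40
python3 - <<'E'
from h import *
d=pickle.load(open('pics/w3.pkl','rb'))
for z in(.08,.085,.09):print(z,onz(d,(401.5/1.25,80/1.25),z))
E
```

```text
time_s: 14.38
ee_pos: [0.5811, -0.024, 0.0984]
eef_rot: [[0.263, 0.965, 0.002], [0.965, -0.263, -0.0], [0.0, 0.002, -1.0]]
force: [-0.3, 0.0, 0.5]
opening: -0.0
grasp_force: 0.0
0.08 [ 0.58319574 -0.02138117  0.08      ]
0.085 [ 0.58295033 -0.02221994  0.085     ]
0.09 [ 0.58270493 -0.0230587   0.09      ]
```

Positioned over the button; descend in small steps until contact.

```bash
for i in 1 2 3 4; do python3 -m pendant '[{"rotation":[0,0,0],"xyz":[0,0,2],"fingers":0},{"rotation":[0,0,0],"xyz":[0,0,2],"fingers":0},{"rotation":[0,0,0],"xyz":[0,0,0],"fingers":0}]' | grep -E "ee_pos|force: \["; done
```

```text
ee_pos: [0.5803, -0.0236, 0.0934]
force: [-0.7, -0.2, 0.3]
ee_pos: [0.5805, -0.0237, 0.0894]
force: [-0.4, -0.3, 1.8]
ee_pos: [0.5806, -0.0237, 0.086]
force: [-2.0, 1.2, 9.9]
ee_pos: [0.5807, -0.0238, 0.0855]
force: [-9.4, 1.6, 37.5]
```

Bottomed out, so release and retreat.

```bash
python3 -m pendant '[{"rotation":[0,0,0],"xyz":[0,0,-10],"fingers":0},{"rotation":[0,0,0],"xyz":[0,0,-40],"fingers":0},{"rotation":[0,0,0],"xyz":[0,0,-60],"fingers":0},{"rotation":[0,0,0],"xyz":[-45,0,-10],"fingers":0},{"rotation":[0,0,0],"xyz":[-45,0,0],"fingers":0},{"rotation":[0,0,0],"xyz":[0,0,0],"fingers":0},{"rotation":[0,0,0],"xyz":[0,0,0],"fingers":0}]'
python3 - <<'E'
from station import vision
import cv2
d=vision.get_image('wrist');cv2.imwrite('pics/w4.png',d['img'][:,:,::-1])
E
```

```text
time_s: 16.75
ee_pos: [0.5565, -0.1098, 0.2007]
eef_rot: [[0.263, 0.965, -0.001], [0.965, -0.263, 0.001], [0.001, -0.001, -1.0]]
force: [0.2, 0.0, 0.4]
opening: 0.002
grasp_force: 0.0
```

View pics/w4.png

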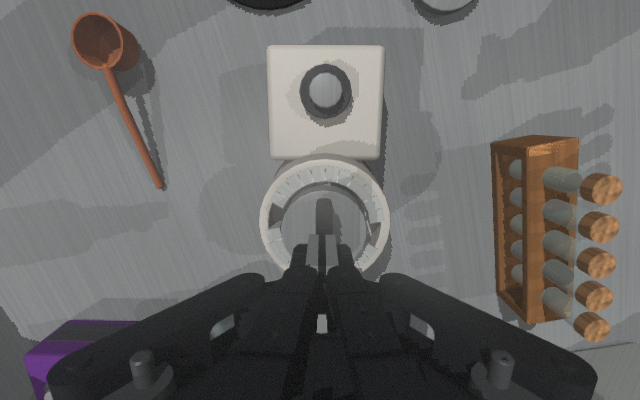

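The button (325,90) is up, the bar is still in line with it, and the gripper is clear. Handing in.

```bash
python3 -c "
from station import order;print(order.sign_off())"
```

```text
the job is handed in; nothing more can be done
None
```

The lid is locked in the white mill's collar with its bar in line with the button, the button was pressed to its stop and came back up, and the job is handed in (no verdict was returned).

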